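# Stand the fallen jars back on the narrow ledge

## Robot

A 6-joint arm with a two-finger parallel gripper is mounted at the origin on a cart in front of the work surface, level with it; the furniture and walls round the work are solid. World frame = base frame: x ahead of the robot, y to its left, z up, the work surface at z = 0. Lengths are in m, angles in rad, forces in N, time in s.
With the tool pointing down it reaches from about 0.275 to 0.725 m from the base axis. Payload 15.9 kg.
Tool frame: the origin (TCP) lies midway between the tips of the shut fingers; the grasp point (between the pads) lies 19 mm behind it; z points along the fingers, y is the line along which they close (so a half turn about z gives the same grasp; the last joint's range is limited). The gripper opens to 85 mm and grips with 20 to 120 N. Pads are 22 mm wide; open, the fingers measure 114 mm over their backs; the gripper's body (76 mm by 85 mm) begins 54 mm behind the grasp point. The pads swing forward as they close: fully open they stand 13 mm farther back than shut.
Start: joints at [1.305, 0.213, -0.034, 1.323, 0, 1.571], TCP at [0.131, 0.482, 0.197] pointing down, gripper open.
Joint ranges: [-2.98, 2.98], [-0.74, 1.72], [-1.14, 1.35], [-2.1, 2.04], [-1.57, 1.44], [-3.14, 3.14]. Speed limits (rad/s): [1.89, 1.89, 2.39, 2.57, 3.14, 3.14].

## Interface

Orientations are given as a unit quaternion [w, x, y, z].
In Python, from rig import ctrl gives the robot as it stands.
- The arm moves only by the shell command python3 -m handwheel 'ROWS' [FORCE]. ROWS is JSON, a list of rows, each a list of 3 entries, a list of its own where there are three numbers: the finger opening in mm, from 0 to 85.4, then the shift along the world's x, y, z each as a share of 1 m, from -1 to 1, then the turn about the world's z as a share of pi rad, from -1 to 1. In form: [[gripper, [dx, dy, dz], yaw], ...]. A call has 1 to 20 rows; each row is the pose to reach, as a shift and turn from the pose commanded when the call began, turning the shorter way round; what a row does not reach only later rows make up. A row lasts 1/10 s, in which the tool goes at most 50 mm and 8.59 degrees, less where a joint would pass 70% of its speed; a pose out of reach is approached as far as the arm can. A call with a number of a shift or a turn outside -1 to 1 is refused whole. A call with a gripper value outside its range is refused whole. The fingers move at their own pace and stop on an object; FORCE is the grip in N (left out, the last holds). Time passes only in rows, so rows that repeat a pose let the fingers close. It gives the time, the measured TCP pose, the force, the opening and the grip force at its end, in the units of the state.
- ctrl.get_obs(): the state, without advancing time (a new reading comes with each control period).
- ctrl.camera(name): name is "side" or "top"; returns a dict with "pixels" (400x640x3 uint8, red, green, blue), "fx", "fy", "cx", "cy" (pixels), "T" (4x4, takes a point from camera to world coordinates). Camera axes: x right, y up, looking along -z (the intrinsics and any distortion apply to the point x, -y, -z); pixel columns grow to the right and rows downward; lengths in m; the calibration is good to about 2 mm. A picture is of the moment at which its call begins. There is no depth.
- ctrl.job_done(): hands the job in; it is judged then, once.
The state is a dict: "time": time; "joints": joint angles; "qvel": joint speeds; "joint_torque": joint torques, N m; "ee_pos": TCP position; "eef_rot": TCP orientation; "contact_force": force on the tool from outside, world axes, zero at the start; "ft_torque": the same for the moment, N m; "grip_width": opening from 0.0 (shut) to 1.0 (fully open); "finger_force": force on a finger pad.
Only numpy, scipy, OpenCV 4.12 (cv2) and the standard library are available. Lean on these libraries where they do the work, as an engineer would, in place of code of your own. Each camera call takes 0.05 s, during which the arm holds its last target. There are 200 camera calls.

## Task

Some blue ceramic jars have fallen onto the table in front of the narrow raised ledge: stand every one of them upright, stopper up, on the ledge's board beside the white jar, and let go of them. The jars are thin-walled, so grip them gently (with no more than 50 N); leave the white jar standing where it is and do not push the timer, tin and pot lid behind the ledge about.

Things in the scene. Friction and masses are not known exactly. Their poses are not given: they have to be found in the camera images.
- jar_0: fallen square blue ceramic jar: body 42 x 42 mm, 76 mm tall, edges rounded 5 mm; round cork stopper 34 mm across on top, 92 mm in all; 0.1 to 0.19 kg, bottom-heavy (centre of mass 21 mm from the base); cracks if gripped over 50 N. Origin: on its axis 46 mm from the base; z runs from base to stopper, x and y square to its sides. Starts lying on a flat side. Absent in some starts
- jar_1: fallen blue ceramic jar, the same in shape, size, weight and axes as jar_0; absent in some starts
- jar_2: fallen blue ceramic jar, the same in shape, size, weight and axes as jar_0; absent in some starts
- jar_3: fallen blue ceramic jar, the same in shape, size, weight and axes as jar_0; absent in some starts
- jar_4: fallen blue ceramic jar, the same in shape, size, weight and axes as jar_0; absent in some starts
- white_jar: white ceramic jar of the same shape, size and axes as jar_0, already standing upright on the ledge; leave it there
- ledge: fixed narrow ledge: wooden board 60 mm deep (x), 640 mm long (y), its top 60 mm above the table. Along its far edge (x = 26.5 mm) a steel back rail (a 6 mm bar, its top 27 mm above the board): the board is clear from x = -30 to 23.5 mm. Origin: on the table under the board's middle; z up, x away from the robot at yaw 0
- timer: round kitchen timer, red dial, 69 mm across, 50 mm high, behind the ledge; leave alone; origin at its base
- tin: small round metal tin, 83 mm across, 30 mm high, behind the ledge; leave alone; origin at its base
- lid: small pot lid with a black knob, 110 mm across, 45 mm high, behind the ledge; leave alone; origin at its base
Things that resemble listed ones, but are neither listed nor needed, are in the scene too. What is shaped like the jar_1 but turquoise is not meant.

How it is judged:
At the end, for the whole second after the job is handed in: Every blue jar present stands upright (tilt under 0.12 rad) and still on the ledge's board, its centre 100 to 113 mm above the table, within 20 mm of the board's middle line and within 305 mm of its middle along it; the white jar stands upright on the ledge within 25 mm of where it was (angle between each of jar_0, jar_1, jar_2, jar_3, jar_4, white_jar's own z axis and vertical below 0.12 rad and z of jar_0 in the frame of ledge between 0.1 and 0.113 m and x of jar_0 in the frame of ledge between -0.02 and 0.02 m and y of jar_0 in the frame of ledge between -0.305 and 0.305 m and linear speed of each of jar_0, jar_1, jar_2, jar_3, jar_4 below 0.02 m/s and z of jar_1 in the frame of ledge between 0.1 and 0.113 m and x of jar_1 in the frame of ledge between -0.02 and 0.02 m and y of jar_1 in the frame of ledge between -0.305 and 0.305 m and z of jar_2 in the frame of ledge between 0.1 and 0.113 m and x of jar_2 in the frame of ledge between -0.02 and 0.02 m and y of jar_2 in the frame of ledge between -0.305 and 0.305 m and z of jar_3 in the frame of ledge between 0.1 and 0.113 m and x of jar_3 in the frame of ledge between -0.02 and 0.02 m and y of jar_3 in the frame of ledge between -0.305 and 0.305 m and z of jar_4 in the frame of ledge between 0.1 and 0.113 m and x of jar_4 in the frame of ledge between -0.02 and 0.02 m and y of jar_4 in the frame of ledge between -0.305 and 0.305 m and distance of white_jar from where it was at the start of the episode below 0.025 m and z of white_jar in the frame of ledge above 0.1 m); the robot touches nothing.
It fails at once if a ceramic jar, blue or white, is squeezed or pushed by the fingers with more than 110 N in all (a grip of some 55 N) (contact force between the fingers and jar_0 above 110 N or contact force between the fingers and jar_1 above 110 N or contact force between the fingers and jar_2 above 110 N or contact force between the fingers and jar_3 above 110 N or contact force between the fingers and jar_4 above 110 N or contact force between the fingers and white_jar above 110 N).
It fails at once if the robot pushes the kitchen timer, the tin or the pot lid away (over 30 mm) (distance of any of timer, tin, lid from where it was at the start of the episode above 0.03 m).
Of jar_0, jar_1, jar_2, jar_3, jar_4 only 3 to 4 are there at a start; the rules pass over those that are not, and their reading is None.
At some moment in a run one of jar_0, jar_1, jar_2, jar_3, jar_4 may be knocked a few centimetres aside while the robot is not near it.
It also fails if it takes over 210 s, if anything falls off the work surface, if the arm or the gripper's body presses on something with over 40 N, if the wrist force passes 120 N, or if a joint passes its speed limit or range.

## Working session

There is one attempt and no reset: what is moved stays moved. The work goes in short steps, Python scripts to look and compute and a shell command to move; the robot and the scene stay as the last step left them, time stands still between calls to the robot, and variables do not carry over. Pictures are saved under pics/ and viewed, at most 14 in all, crops included, and the job is handed in when it is done.

```bash
ls; mkdir -p pics; cat > h.py <<'E'
import numpy as np, cv2
from rig import ctrl
def shot(name,fn=None):
    c=ctrl.camera(name)
    if fn: cv2.imwrite('pics/'+fn,cv2.cvtColor(c['pixels'],cv2.COLOR_RGB2BGR))
    return c
def ray(c,u,v):
    T=np.array(c['T']);d=np.array([(u-c['cx'])/c['fx'],-(v-c['cy'])/c['fy'],-1.])
    return T[:3,3],T[:3,:3]@d
def onz(c,u,v,z):
    o,d=ray(c,u,v);return o+d*(z-o[2])/d[2]
def proj(c,p):
    T=np.array(c['T']);q=T[:3,:3].T@(np.asarray(p)-T[:3,3])
    return c['cx']+c['fx']*q[0]/-q[2], c['cy']-c['fy']*q[1]/-q[2]
E
python3 - <<'E'
from h import *
for n in('top','side'):
    c=shot(n,n+'0.png');print(n,{k:v for k,v in c.items() if k!='pixels'})
print(ctrl.get_obs())
E
```

```text
pics
top {'fx': 457.9190441589998, 'fy': 457.9190441589998, 'cx': 319.930041760745, 'cy': 203.60556578807572, 'T': array([[-0.0106561 ,  0.99192241, -0.12639773,  0.43226617],
       [-0.99962261, -0.00736652,  0.0264646 ,  0.06971613],
       [ 0.02531972,  0.12663204,  0.99162656,  1.10538043],
       [ 0.        ,  0.        ,  0.        ,  1.        ]])}
side {'fx': 379.54651923598976, 'fy': 379.54651923598976, 'cx': 321.1114419104505, 'cy': 197.78935448367758, 'T': array([[-0.9450462 ,  0.1104999 , -0.30769702,  0.26434122],
       [-0.32650463, -0.36736663,  0.87088259,  0.87162334],
       [-0.01680518,  0.92348878,  0.38325716,  0.47536053],
       [ 0.        ,  0.        ,  0.        ,  1.        ]])}
{'time': 0.1, 'joints': array([ 1.30501060e+00,  2.13285860e-01, -3.49759317e-02,  1.32349757e+00,
       -1.21201285e-05,  1.57083499e+00]), 'qvel': array([-0.00067042, -0.00108947,  0.00201593, -0.00124602,  0.00125044,
       -0.00195594]), 'joint_torque': array([ 1.32135901e-04, -6.87248325e+01,  4.87805021e+01,  1.22001866e-02,
       -7.93310028e-05,  1.42296747e-05]), 'ee_pos': array([0.13125065, 0.48212183, 0.1966843 ]), 'eef_rot': array([-5.77860684e-05,  1.32521195e-01,  9.91180055e-01, -4.78075063e-04]), 'contact_force': array([-0.29885151, -1.20741151, -0.40932676]), 'ft_torque': array([-0.00632753, -0.01101703, -0.0236863 ]), 'finger_force': 0.0, 'grip_width': 1.0008371065646606}
```

View pics/top0.png

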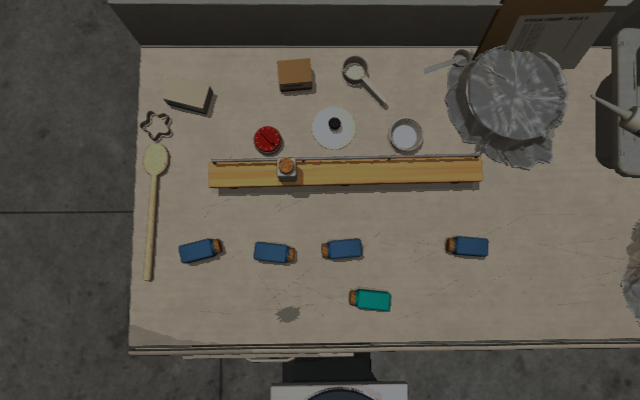

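View pics/side0.png

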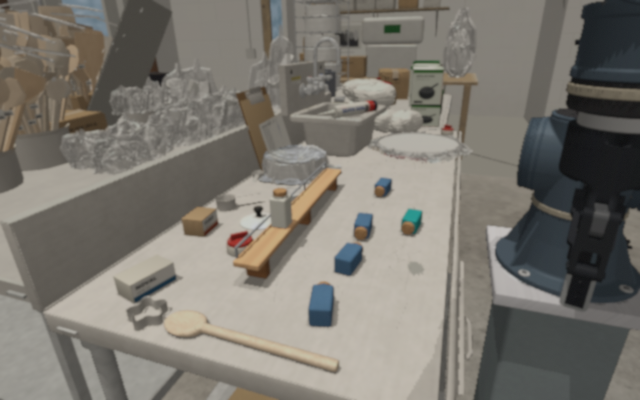

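Candidates: blue jars at top-view pixels (200,251), (274,253), (342,249) and (468,246). The lookalike is the turquoise jar at (371,300), which I exclude. The white jar is at (287,168). I'll check a close crop and fit the poses.

```bash
cat >> h.py <<'E'
from scipy.optimize import minimize
def jarpts(x,y,a,z=.021,h=.021):  # lying: x,y = body centre (38 mm from base), a = direction base->stopper
    d=np.array([np.cos(a),np.sin(a)]);n=np.array([-d[1],d[0]])
    return [np.r_[np.array([x,y])+s*.038*d+t*.021*n, z+u*h] for s in(-1,1) for t in(-1,1) for u in(-1,1)]
def findjars(c):
    hsv=cv2.cvtColor(c['pixels'],cv2.COLOR_RGB2HSV)
    m=cv2.inRange(hsv,(100,90,30),(125,255,255)); m=cv2.morphologyEx(m,cv2.MORPH_OPEN,np.ones((3,3)))
    n,lab,st,cen=cv2.connectedComponentsWithStats(m)
    out=[]
    for i in range(1,n):
        if st[i,4]<300 or st[i,4]>4000: continue
        mk=(lab==i).astype(np.uint8)
        (cx,cy),(w,h),an=cv2.minAreaRect(cv2.findNonZero(mk))
        p=onz(c,cx,cy,.025)[:2]
        cork=cv2.inRange(hsv,(5,90,40),(18,255,220))
        yy,xx=np.nonzero(cork); k=np.hypot(xx-cx,yy-cy)<32
        q=onz(c,xx[k].mean(),yy[k].mean(),.02)[:2] if k.any() else p
        a0=np.arctan2(*(q-p)[::-1])
        def cost(v):
            im=np.zeros((1600,2560),np.uint8)
            P=np.array([proj(c,r) for r in jarpts(v[0]/100,v[1]/100,v[2]/10)])
            cv2.fillConvexPoly(im,cv2.convexHull(((P+.5)*4-.5).round().astype(np.int32)),255)
            im=cv2.resize(im,(640,400),interpolation=cv2.INTER_AREA)/255.
            return np.abs(im-mk).sum()/mk.sum()
        r=minimize(cost,[p[0]*100,p[1]*100,a0*10],method='Nelder-Mead',options=dict(initial_simplex=[[p[0]*100+dx,p[1]*100+dy,a0*10+da] for dx,dy,da in((-.3,-.3,-.5),(.6,0,0),(0,.6,0),(0,0,1))]))
        out.append((r.x[0]/100,r.x[1]/100,r.x[2]/10,r.fun,cx,cy,int(k.sum())))
    return out
E
python3 - <<'E'
from h import *
c=shot('top')
for o in findjars(c): print(np.round(o,4))
print('ledge corners z.06',[np.round(onz(c,u,v,.06)[:2],4) for u,v in((209,187),(482,181),(209,163),(481,158))])
print('white top',onz(c,286,166,.152))
print('gripper px',proj(c,ctrl.get_obs()['ee_pos']))
im=cv2.resize(c['pixels'][140:320,170:500],None,fx=2.4,fy=2.4,interpolation=cv2.INTER_CUBIC)
cv2.imwrite('pics/crop.png',im[:,:,::-1])
E
```

```text
[ 4.6620e-01 -3.1410e-01  1.5375e+00  2.4650e-01  4.7100e+02  2.4600e+02
  8.6000e+01]
[ 4.618000e-01  3.295000e-01 -1.379600e+00  2.080000e-01  1.968236e+02
  2.502941e+02  7.800000e+01]
[ 4.626000e-01 -1.440000e-02  1.657700e+00  8.960000e-02  3.440820e+02
  2.484016e+02  6.900000e+01]
[ 4.566000e-01  1.559000e-01 -1.686500e+00  8.120000e-02  2.711570e+02
  2.521655e+02  7.300000e+01]
ledge corners z.06 [array([0.6059, 0.2965]), array([ 0.616 , -0.3378]), array([0.6621, 0.2976]), array([ 0.6709, -0.3385])]
white top [0.63460469 0.11529382 0.152     ]
gripper px (np.float64(87.70397707033499), np.float64(427.5366935187858))
```

View pics/crop.png

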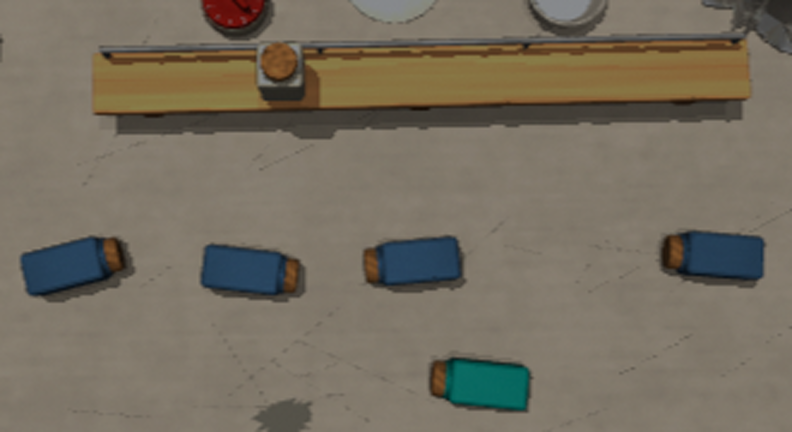

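```bash
python3 - <<'E'
from h import *
c=shot('top')
im=cv2.resize(c['pixels'],None,fx=3,fy=3,interpolation=cv2.INTER_CUBIC)[:,:,::-1].copy()
J=findjars(c)
for o in J:
    P=np.array([proj(c,r) for r in jarpts(*o[:3])]); h=cv2.convexHull(((P+.5)*3-.5).round().astype(np.int32))
    cv2.polylines(im,[h],True,(0,255,255),1)
    hsv=cv2.cvtColor(c['pixels'],cv2.COLOR_RGB2HSV)
def box(x,y,yaw):
    out=[]
    R=np.array([[np.cos(yaw),-np.sin(yaw)],[np.sin(yaw),np.cos(yaw)]])
    return [np.r_[np.array([x,y])+R@np.array([a,b]),.06] for a,b in((-.03,-.32),(-.03,.32),(.03,.32),(.03,-.32))]
P=np.array([proj(c,r) for r in box(.641,-.02,.016)])
cv2.polylines(im,[((P+.5)*3-.5).round().astype(np.int32)],True,(0,255,0),1)
a=im[690:800,520:900];b=im[690:800,1300:1500];l=im[460:580,600:1000];r=im[460:580,1100:1500]
o=np.zeros((370,800,3),np.uint8);o[:110,:380]=a;o[:110,400:600]=b;o[120:240,:400]=l;o[245:365,:400]=r
cv2.imwrite('pics/ov.png',cv2.resize(o,(800,370)))
# front edge of board
g=cv2.cvtColor(c['pixels'],cv2.COLOR_RGB2HSV)
for u in (220,250,320,360,400,440,470):
    col=g[150:200,u]; print(u,[150+i for i in range(50) if 10<col[i,0]<22 and col[i,1]>110 and col[i,2]>110][::200] , [ (150+i) for i in range(49) if col[i,2]>110 and col[i+1,2]<=110], col[:,2].tolist()[30:42])
E
```

```text
220 [162] [158, 160, 163, 186] [135, 134, 135, 134, 135, 135, 134, 59, 50, 65, 67, 67]
250 [162] [157, 163, 185] [135, 135, 135, 135, 134, 135, 64, 47, 65, 67, 66, 65]
320 [160] [156, 160, 183] [135, 135, 136, 135, 101, 50, 63, 65, 65, 62, 66, 66]
360 [159] [155, 160, 182] [136, 135, 135, 101, 49, 62, 64, 64, 65, 65, 66, 74]
400 [158] [154, 159, 181] [135, 136, 107, 52, 63, 66, 67, 66, 66, 66, 74, 74]
440 [158] [153, 158, 181] [135, 119, 53, 64, 67, 68, 68, 68, 67, 77, 78, 128]
470 [157] [153, 157, 180] [133, 57, 47, 63, 66, 65, 65, 65, 74, 76, 125, 129]
```

View pics/ov.png

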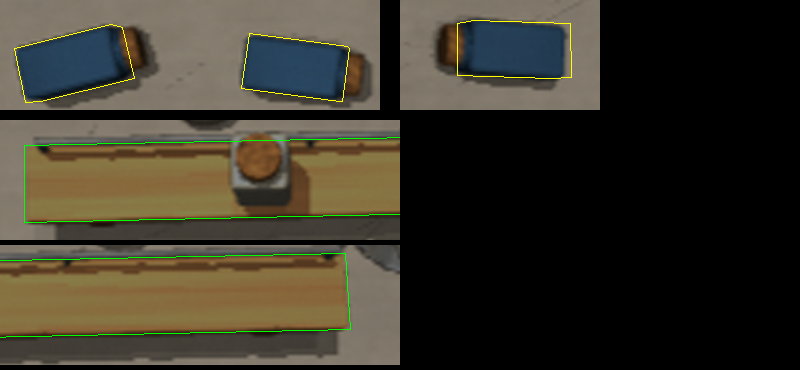

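```bash
sed -i 's/(100,90,30),(125,255,255)/(98,80,12),(128,255,255)/' h.py; python3 -m handwheel '[[85,[0.322,-0.352,0],-0.452],[85,[0.322,-0.352,0],-0.452],[85,[0.322,-0.352,0],-0.452],[85,[0.322,-0.352,0],-0.452],[85,[0.322,-0.352,0],-0.452],[85,[0.322,-0.352,0],-0.452],[85,[0.322,-0.352,0],-0.452],[85,[0.322,-0.352,0],-0.452],[85,[0.322,-0.352,0],-0.452],[85,[0.322,-0.352,0],-0.452],[85,[0.322,-0.352,0],-0.452],[85,[0.322,-0.352,0],-0.452],[85,[0.322,-0.352,0],-0.452]]' 20
python3 - <<'E'
from h import *
c=shot('top')
for o in findjars(c): print(np.round(o,4))
E
```

```text
time: 1.5
ee_pos: [0.4528, 0.1311, 0.1971]
eef_rot: [-0.0, 0.746, 0.666, -0.0]
contact_force: [-0.0, -0.0, 0.1]
grip_width: 0.997
finger_force: 0.0
[ 4.656000e-01 -3.137000e-01  1.527600e+00  2.053000e-01  4.709828e+02
  2.462069e+02  1.070000e+02]
[ 4.630000e-01 -1.500000e-02  1.655000e+00  8.590000e-02  3.441721e+02
  2.483935e+02  7.000000e+01]
```

```bash
python3 -m handwheel '[[85,[0,0,-0.05],0],[85,[0,0,-0.1],0],[85,[0,0,-0.15],0],[85,[0,0,-0.18],0],[85,[0,0,-0.194],0],[85,[0,0,-0.194],0],[85,[0,0,-0.194],0],[35,[0,0,-0.194],0],[35,[0,0,-0.194],0],[35,[0,0,-0.194],0],[35,[0,0,-0.194],0],[35,[0,0,-0.194],0],[35,[0,0,-0.194],0],[35,[0,0,-0.194],0]]' 20
python3 -m handwheel '[[35,[0,0,0.02],0],[35,[0,0,0.04],0],[35,[0,0,0.06],0],[35,[0,0,0.08],0],[35,[0,0,0.1],0],[35,[0,0,0.12],0],[35,[0,0,0.12],0],[35,[0,0,0.12],0]]'
python3 -c "
from h import *
shot('side','s1.png')"
```

```text
time: 2.95
ee_pos: [0.4539, 0.1306, 0.0039]
eef_rot: [0.0, 0.747, 0.665, 0.001]
contact_force: [-1.5, -0.5, 9.3]
grip_width: 0.481
finger_force: 19.1
time: 3.75
ee_pos: [0.4535, 0.1304, 0.123]
eef_rot: [0.0, 0.747, 0.665, 0.0]
contact_force: [0.0, -0.3, -2.5]
grip_width: 0.479
finger_force: 20.6
```

View pics/s1.png

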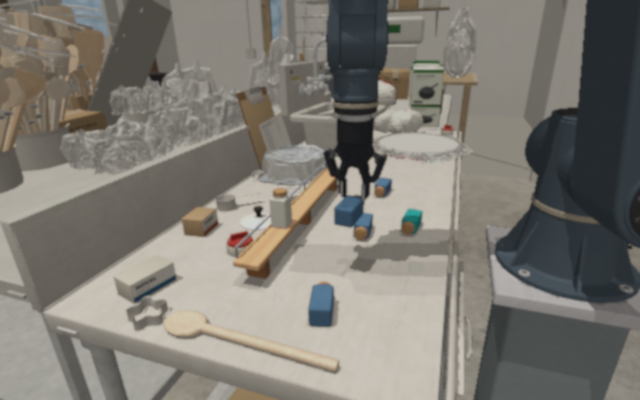

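```bash
python3 -m handwheel '[[35,[0,0,-0.04],0],[35,[0,0,-0.07],0],[35,[0,0,-0.07],0],[40,[0,0,-0.07],0],[40,[0,0,-0.07],0],[40,[0,0,-0.07],0]]' 20
python3 -m handwheel '[[40.5,[0,0,0],0],[40.5,[0,0,0],0],[40.5,[0,0,0],0]]' 20
python3 -c "
from h import *
c=shot('side');cv2.imwrite('pics/s2.png',cv2.resize(c['pixels'][140:280,260:420,::-1],None,fx=3,fy=3))"
```

```text
time: 4.4
ee_pos: [0.4543, 0.1307, 0.0544]
eef_rot: [0.0, 0.747, 0.665, 0.001]
contact_force: [-0.0, 0.1, -0.7]
grip_width: 0.477
finger_force: 21.0
time: 4.7
ee_pos: [0.4535, 0.1305, 0.0534]
eef_rot: [0.0, 0.747, 0.665, 0.0]
contact_force: [-0.3, -0.8, -2.0]
grip_width: 0.477
finger_force: 21.0
```

View pics/s2.png

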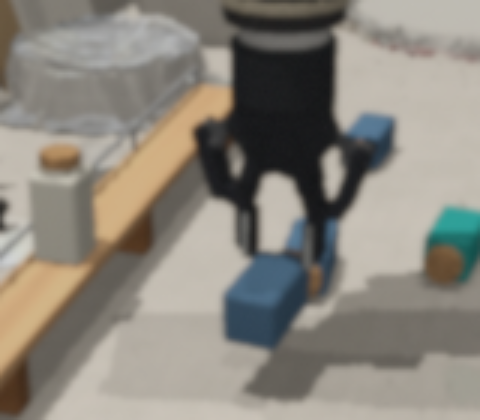

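```bash
cat >> h.py <<'E'
def tiltfit(c,g,a,drop=.064,roi=None):
    """held jar: g=pivot point, a=heading base->stopper, fit tilt (0 lying, pi/2 upright) and offsets in side view"""
    hsv=cv2.cvtColor(c['pixels'],cv2.COLOR_RGB2HSV)
    m=cv2.inRange(hsv,(98,80,12),(128,255,255))
    u,v=proj(c,g); W=np.zeros_like(m); cv2.circle(W,(int(u),int(v)),45,1,-1)
    best=[]
    for t in np.linspace(-.2,1.7,39):
        d=np.array([np.cos(a)*np.cos(t),np.sin(a)*np.cos(t),np.sin(t)]);n=np.array([-np.sin(a),np.cos(a),0]);k=np.cross(d,n)
        for dz in(-.008,-.004,0,.004,.008):
            P=[np.asarray(g)+[0,0,dz]+d*s+n*i*.021+k*j*.021 for s in(-drop,.076-drop) for i in(-1,1) for j in(-1,1)]
            im=np.zeros_like(m);cv2.fillConvexPoly(im,cv2.convexHull(np.array([proj(c,p) for p in P]).round().astype(np.int32)),255)
            best.append((np.abs((im>0)*1.-(m>0)*1.)[W>0].sum(),round(t,2),dz))
    return sorted(best)[:3]
E
python3 -m handwheel '[[41,[0,0,0],0],[41,[0,0,0],0],[41,[0,0,0],0]]' 20
python3 - <<'E'
from h import *
print(tiltfit(shot('side'),[.4535,.1305,.071],-1.6865))
E
python3 -m handwheel '[[41.5,[0,0,0],0],[41.5,[0,0,0],0],[41.5,[0,0,0],0]]' 20
python3 - <<'E'
from h import *
print(tiltfit(shot('side'),[.4535,.1305,.071],-1.6865))
E
```

```text
time: 5.05
ee_pos: [0.4533, 0.1304, 0.0531]
eef_rot: [-0.0, 0.747, 0.665, -0.0]
contact_force: [-0.8, -0.4, -0.7]
grip_width: 0.484
finger_force: 15.8
[(np.float64(309.0), np.float64(-0.2), -0.008), (np.float64(314.0), np.float64(-0.15), -0.004), (np.float64(329.0), np.float64(-0.15), -0.008)]
time: 5.4
ee_pos: [0.4534, 0.1305, 0.0531]
eef_rot: [-0.0, 0.747, 0.665, 0.0]
contact_force: [0.1, -0.0, -2.2]
grip_width: 0.485
finger_force: 4.1
[(np.float64(379.0), np.float64(1.7), 0), (np.float64(386.0), np.float64(1.65), 0.004), (np.float64(390.0), np.float64(1.55), 0.004)]
```

```bash
python3 -c "
from h import *
c=shot('side');cv2.imwrite('pics/s3.png',cv2.resize(c['pixels'][140:280,260:420,::-1],None,fx=3,fy=3))"
```

```text
(no output)
```

View pics/s3.png

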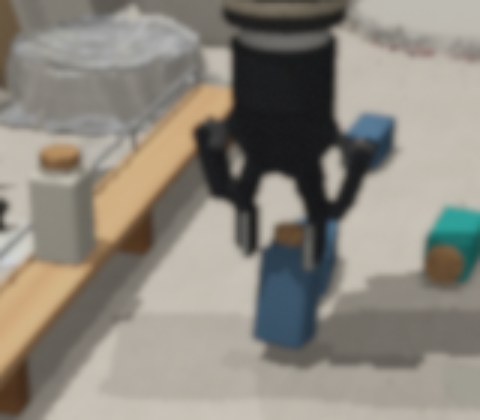

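```bash
python3 -m handwheel '[[35,[0,0,0],0],[35,[0,0,0],0],[35,[0,0,0.05],0],[35,[0,0,0.1],0],[35,[0,0,0.147],0],[35,[0.03,-0.04,0.147],0.02],[35,[0.06,-0.08,0.147],0.042],[35,[0.1,-0.1,0.147],0.042],[35,[0.14,-0.1,0.147],0.042],[35,[0.17,-0.1,0.147],0.042],[35,[0.182,-0.1,0.13],0.042],[35,[0.182,-0.1,0.1],0.042],[35,[0.182,-0.1,0.07],0.042],[35,[0.182,-0.1,0.07],0.042],[35,[0.182,-0.1,0.07],0.042]]' 20
python3 - <<'E'
from h import *
c=shot('side');cv2.imwrite('pics/s4.png',cv2.resize(c['pixels'][120:270,220:400,::-1],None,fx=3,fy=3))
E
```

```text
time: 7.0
ee_pos: [0.6346, 0.0306, 0.1234]
eef_rot: [-0.0, 0.701, 0.713, -0.0]
contact_force: [0.9, 1.1, -0.2]
grip_width: 0.449
finger_force: 21.3
```

View pics/s4.png

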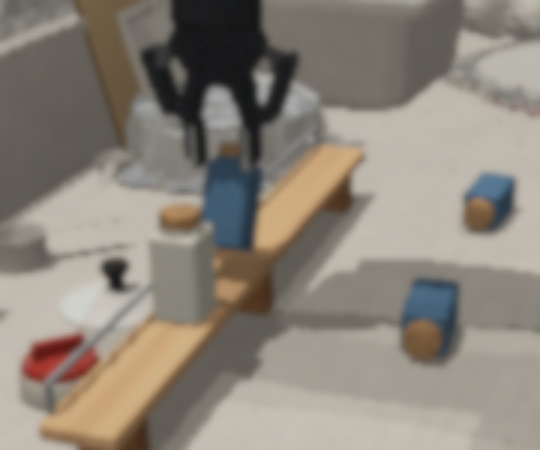

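```bash
python3 -m handwheel '[[35,[0.001,0,-0.004],0],[35,[0.001,0,-0.007],0],[35,[0.001,0,-0.009],0],[35,[0.001,0,-0.009],0]]' 20
python3 -m handwheel '[[35,[0,0,-0.002],0],[35,[0,0,-0.002],0]]' 20
python3 -m handwheel '[[35,[0,0,-0.002],0],[35,[0,0,-0.002],0]]' 20
python3 - <<'E'
from h import *
c=shot('side');cv2.imwrite('pics/s5.png',cv2.resize(c['pixels'][120:270,220:400,::-1],None,fx=3,fy=3))
E
```

```text
time: 7.45
ee_pos: [0.6362, 0.0305, 0.114]
eef_rot: [-0.0, 0.701, 0.713, -0.0]
contact_force: [-0.4, 0.9, -2.4]
grip_width: 0.45
finger_force: 21.4
time: 7.65
ee_pos: [0.6363, 0.0304, 0.1119]
eef_rot: [-0.0, 0.701, 0.713, -0.0]
contact_force: [-0.5, 0.1, -0.8]
grip_width: 0.445
finger_force: 21.5
time: 7.85
ee_pos: [0.6362, 0.0304, 0.1098]
eef_rot: [-0.0, 0.701, 0.713, -0.0]
contact_force: [0.1, -0.3, -1.7]
grip_width: 0.45
finger_force: 21.5
```

View pics/s5.png

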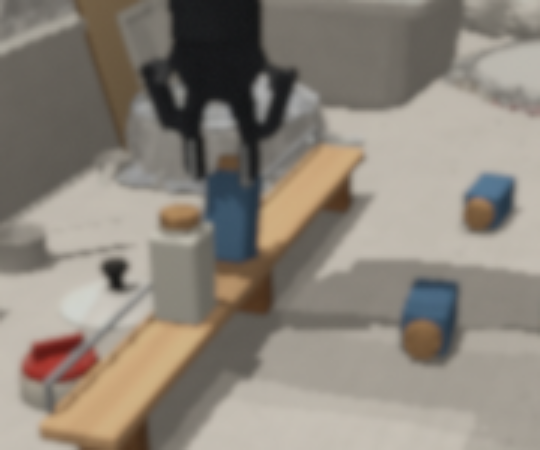

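```bash
for i in 1 ; do python3 -m handwheel '[[35,[0,0,-0.002],0],[35,[0,0,-0.002],0]]' 20; done | grep -E "pos|contact|width"
python3 -m handwheel '[[35,[0,0,-0.002],0],[35,[0,0,-0.002],0]]' 20 | grep -E "pos|contact|width"
python3 -m handwheel '[[35,[0,0,-0.002],0],[35,[0,0,-0.002],0]]' 20 | grep -E "pos|contact|width"
```

```text
ee_pos: [0.6362, 0.0304, 0.1078]
contact_force: [0.6, -0.1, -1.3]
grip_width: 0.448
ee_pos: [0.6362, 0.0304, 0.1058]
contact_force: [-0.7, 0.0, -1.8]
grip_width: 0.447
ee_pos: [0.6366, 0.0306, 0.1044]
contact_force: [-1.1, 1.2, 3.7]
grip_width: 0.452
```

```bash
python3 -m handwheel '[[38.5,[0,0,-0.001],0],[38.8,[0,0,-0.002],0],[39,[0,0,-0.003],0],[39,[0,0,-0.003],0]]' 20
python3 -m handwheel '[[39.3,[0,0,0],0],[39.6,[0,0,0],0],[40,[0,0,0],0],[40,[0,0,0],0]]' 20
python3 - <<'E'
from h import *
c=shot('side');cv2.imwrite('pics/s6.png',cv2.resize(c['pixels'][120:270,220:400,::-1],None,fx=3,fy=3))
E
```

```text
time: 8.9
ee_pos: [0.6374, 0.0314, 0.1032]
eef_rot: [0.001, 0.701, 0.713, 0.002]
contact_force: [-3.7, 6.4, 21.3]
grip_width: 0.458
finger_force: 23.0
time: 9.3
ee_pos: [0.6375, 0.0312, 0.103]
eef_rot: [0.001, 0.701, 0.713, 0.002]
contact_force: [-2.3, 4.8, 18.5]
grip_width: 0.467
finger_force: 16.1
```

View pics/s6.png

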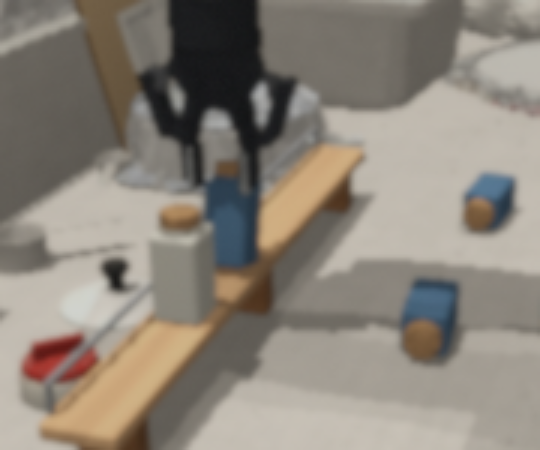

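```bash
python3 -m handwheel '[[40,[0,0,0.002],0],[40,[0.003,0,0.002],0],[40.5,[0.003,0,0.001],0],[41,[0.003,0,0.001],0],[41,[0.003,0,0.001],0]]' 20
python3 -m handwheel '[[41.5,[0,0,0],0],[42,[0,0,0],0],[43,[0,0,0],0],[44,[0,0,0],0],[46,[0,0,0],0],[46,[0,0,0],0],[46,[0,0,0],0]]' 20
python3 -m handwheel '[[50,[0,0,0],0],[58,[0,0,0.01],0],[64,[0,0,0.04],0],[64,[0,0,0.09],0],[64,[-0.05,0,0.12],0],[64,[-0.1,0,0.12],0],[64,[-0.15,0,0.12],0],[64,[-0.2,0,0.12],0],[64,[-0.25,0,0.12],0],[64,[-0.3,0,0.12],0],[64,[-0.3,0,0.12],0]]' 20
python3 - <<'E'
from h import *
a=shot('side')['pixels'][120:320,220:420];t=shot('top');b=t['pixels'][130:280,170:370]
cv2.imwrite('pics/s7.png',np.hstack([cv2.resize(a,None,fx=2,fy=2),cv2.resize(b,(400,400*150//200))[:,:] if 0 else cv2.resize(t['pixels'][130:330,170:370],None,fx=2,fy=2)])[:,:,::-1])
for o in findjars(t): print(np.round(o,4))
E
```

```text
time: 9.85
ee_pos: [0.6398, 0.0307, 0.1025]
eef_rot: [0.0, 0.701, 0.713, 0.0]
contact_force: [-2.5, 3.8, 9.6]
grip_width: 0.478
finger_force: 9.0
time: 10.55
ee_pos: [0.6394, 0.0304, 0.1021]
eef_rot: [0.0, 0.701, 0.713, -0.0]
contact_force: [0.0, 0.5, 0.9]
grip_width: 0.538
finger_force: 0.0
time: 11.65
ee_pos: [0.3354, 0.0303, 0.2232]
eef_rot: [0.0, 0.701, 0.713, 0.001]
contact_force: [2.5, 0.1, 1.1]
grip_width: 0.748
finger_force: 0.0
[ 4.654000e-01 -3.169000e-01  1.537500e+00  2.088000e-01  4.709470e+02
  2.461882e+02  1.000000e+02]
[ 4.608000e-01  3.301000e-01 -1.354600e+00  1.602000e-01  1.967942e+02
  2.506765e+02  8.100000e+01]
[ 4.628000e-01 -1.490000e-02  1.667100e+00  8.550000e-02  3.441721e+02
  2.483935e+02  6.900000e+01]
```

View pics/s7.png

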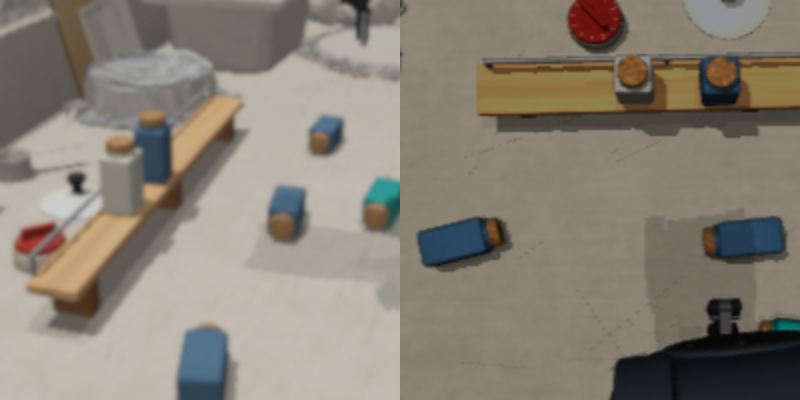

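```bash
python3 -m handwheel '[[85,[0.05,-0.029,0],0.025],[85,[0.1,-0.029,0],0.025],[85,[0.126,-0.029,-0.04],0.025],[85,[0.126,-0.029,-0.09],0.025],[85,[0.126,-0.029,-0.14],0.025],[85,[0.126,-0.029,-0.19],0.025],[85,[0.126,-0.029,-0.221],0.025],[85,[0.126,-0.029,-0.221],0.025],[85,[0.126,-0.029,-0.221],0.025],[35,[0.126,-0.029,-0.221],0.025],[35,[0.126,-0.029,-0.221],0.025],[35,[0.126,-0.029,-0.221],0.025],[35,[0.126,-0.029,-0.221],0.025],[35,[0.126,-0.029,-0.221],0.025],[35,[0.126,-0.029,-0.221],0.025]]' 20
python3 -m handwheel '[[35,[0,0,0.02],0],[35,[0,0,0.042],0],[35,[0,0,0.042],0],[40.5,[0,0,0.042],0],[41,[0,0,0.042],0],[41.3,[0,0,0.042],0],[41.5,[0,0,0.042],0],[41.5,[0,0,0.042],0],[41.5,[0,0,0.042],0],[41.5,[0,0,0.042],0]]' 20
python3 - <<'E'
from h import *
e=ctrl.get_obs()['ee_pos']
print(tiltfit(shot('side'),[e[0],e[1],.066],1.665,.054))
E
```

```text
time: 13.25
ee_pos: [0.4663, 0.0014, 0.0024]
eef_rot: [0.001, 0.673, 0.74, 0.001]
contact_force: [-2.0, 1.5, 13.6]
grip_width: 0.482
finger_force: 18.3
time: 14.25
ee_pos: [0.4653, 0.0014, 0.043]
eef_rot: [-0.0, 0.673, 0.74, -0.0]
contact_force: [-0.7, 0.7, -1.8]
grip_width: 0.49
finger_force: 9.7
[(np.float64(325.0), np.float64(0.4), 0.004), (np.float64(328.0), np.float64(0.45), 0.008), (np.float64(331.0), np.float64(0.45), 0.004)]
```

```bash
python3 -m handwheel '[[41.7,[0,0,0],0],[41.7,[0,0,0],0],[41.9,[0,0,0],0],[41.9,[0,0,0],0],[41.9,[0,0,0],0]]' 20
python3 - <<'E'
from h import *
e=ctrl.get_obs()['ee_pos']
print(tiltfit(shot('side'),[e[0],e[1],.066],1.665,.054))
E
```

```text
time: 14.8
ee_pos: [0.4654, 0.0015, 0.0432]
eef_rot: [0.0, 0.673, 0.74, 0.0]
contact_force: [-0.1, -0.3, -0.3]
grip_width: 0.492
finger_force: 0.0
[(np.float64(508.0), np.float64(1.7), -0.008), (np.float64(525.0), np.float64(1.5), -0.008), (np.float64(528.0), np.float64(1.55), -0.008)]
```

```bash
python3 -m handwheel '[[42.3,[0,0,-0.003],0],[42.3,[0,0,-0.006],0],[42.3,[0,0,-0.01],0],[42.3,[0,0,-0.01],0]]' 20
python3 - <<'E'
from h import *
e=ctrl.get_obs()['ee_pos'];c=shot('side')
hsv=cv2.cvtColor(c['pixels'],cv2.COLOR_RGB2HSV);m=cv2.inRange(hsv,(98,80,12),(128,255,255))
for z in(0,.004,.008):
  P=np.array([proj(c,[e[0]+i*.021,e[1]+j*.021,z+k]) for i in(-1,1) for j in(-1,1) for k in(0,.076)]);print(z,P.min(0).round(),P.max(0).round())
u,v=map(int,proj(c,[e[0],e[1],.04]));w=m[v-35:v+35,u-30:u+30]
for r in w[::2]: print(''.join('#' if x else '.' for x in r))
print(u,v)
E
```

```text
time: 15.25
ee_pos: [0.4649, 0.0014, 0.0324]
eef_rot: [-0.0, 0.673, 0.74, -0.0]
contact_force: [0.7, 0.6, -0.0]
grip_width: 0.495
finger_force: 0.0
0 [350. 204.] [370. 239.]
0.004 [350. 203.] [371. 238.]
0.008 [350. 201.] [371. 237.]
....................................................#....###
........................................................####
.......................................................####.
......................................................####..
......................................................##....
............................................................
............................................................
............................................................
............................................................
............................................................
............................................................
............................................................
............................................................
............................................................
............
[... 576 characters left out ...]
.....................
.....................###############........................
.....................###############........................
.....................###############........................
.....................###############........................
.....................###############........................
......................#############.........................
............................................................
............................................................
............................................................
............................................................
............................................................
360 220
```

```bash
python3 -c "
from h import *
c=shot('side');cv2.imwrite('pics/s8.png',cv2.resize(c['pixels'][150:260,290:430,::-1],None,fx=5,fy=5,interpolation=cv2.INTER_CUBIC))"
```

```text
(no output)
```

View pics/s8.png

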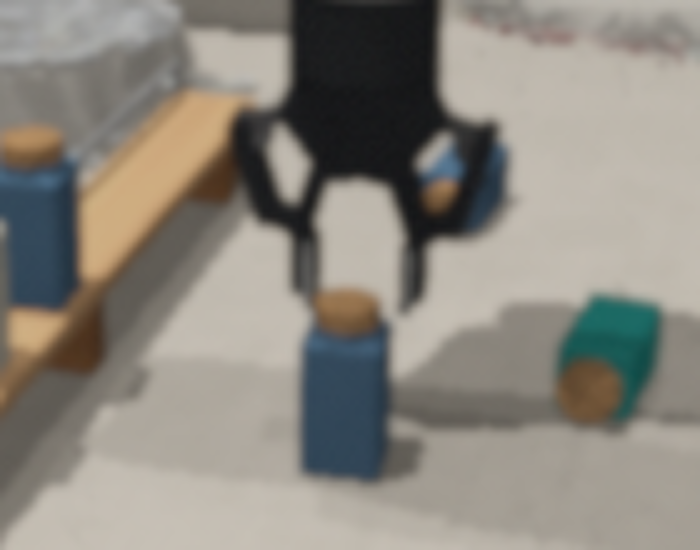

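```bash
cat >> h.py <<'E'
def upfit(c,x0,y0,yaw0,zb=0,rng=((98,80,12),(128,255,255))):
    hsv=cv2.cvtColor(c['pixels'],cv2.COLOR_RGB2HSV);m=cv2.inRange(hsv,*rng)
    n,lab,st,cen=cv2.connectedComponentsWithStats(m)
    u,v=proj(c,[x0,y0,zb+.038]); ok=[i for i in range(1,n) if st[i,4]>100]
    i=min(ok,key=lambda i:np.hypot(cen[i][0]-u,cen[i][1]-v)); mk=(lab==i)*1.
    def cost(w):
        x,y,a=w[0]/100,w[1]/100,w[2]/10; im=np.zeros((1600,2560),np.uint8)
        P=np.array([proj(c,[x+(i*np.cos(a)-j*np.sin(a))*.021,y+(i*np.sin(a)+j*np.cos(a))*.021,zb+k]) for i in(-1,1) for j in(-1,1) for k in(0,.076)])
        cv2.fillConvexPoly(im,cv2.convexHull(((P+.5)*4-.5).round().astype(np.int32)),255)
        return np.abs(cv2.resize(im,(640,400),interpolation=cv2.INTER_AREA)/255.-mk).sum()/mk.sum()
    s=[x0*100,y0*100,yaw0*10]
    r=minimize(cost,s,method='Nelder-Mead',options=dict(initial_simplex=[np.add(s,d) for d in((-1,-1,-1),(2,0,0),(0,2,0),(0,0,2))]))
    return r.x/[100,100,10],r.fun
E
python3 -m handwheel '[[60,[0,-0.01,0.03],0],[60,[0,-0.02,0.08],0],[60,[-0.04,-0.05,0.12],0],[60,[-0.08,-0.08,0.15],0],[60,[-0.1,-0.12,0.17],0],[60,[-0.1,-0.12,0.17],0],[60,[-0.1,-0.12,0.17],0]]' 20
python3 - <<'E'
from h import *
print(upfit(shot('side'),.465,.03,.094))
t=shot('top');print(upfit(t,.465,.03,.094))
for o in findjars(t): print(np.round(o,4))
E
```

```text
time: 16.05
ee_pos: [0.365, -0.1204, 0.2048]
eef_rot: [0.001, 0.674, 0.739, 0.0]
contact_force: [0.6, 0.2, -0.2]
grip_width: 0.7
finger_force: 0.0
(array([0.46344126, 0.03237618, 0.22488756]), np.float64(0.5009163464380727))
(array([0.46081419, 0.04248476, 0.15689598]), np.float64(1.913077041840358))
[ 4.6780e-01 -3.1360e-01  1.5986e+00  3.8270e-01  4.7050e+02  2.4550e+02
  1.0600e+02]
[ 4.614000e-01  3.304000e-01 -1.364300e+00  1.651000e-01  1.967942e+02
  2.506765e+02  8.500000e+01]
```

```bash
python3 - <<'E'
from h import *
for n in('side','top'):
    c=shot(n);hsv=cv2.cvtColor(c['pixels'],cv2.COLOR_RGB2HSV);m=cv2.inRange(hsv,(98,80,12),(128,255,255));k=cv2.inRange(hsv,(5,90,40),(18,255,220))
    u,v=map(int,proj(c,[.465,.02,.04]));print(n,u,v)
    for r in range(v-32,v+32,2): print(''.join('#' if m[r,q] else 'o' if k[r,q] else '.' for q in range(u-35,u+35)))
E
```

```text
side 358 224
o...................................................ooooooooo..#......
.....................................................ooooooo..........
......................................................................
......................................................................
......................................................................
......................................................................
......................................................................
......................................................................
..................................ooooo...............................
...............................ooooooooooo............................
...............................ooooooooooo............................
...............................ooooooooooo............................
...........................................#..........................
.............................###############..........................
............................################..........................
......................
[... 2768 characters left out ...]
.............................................................
......................................................................
......................................................................
......................................................................
......................................................................
......................................................................
......................................................................
......................................................................
......................................................................
......................................................................
```

```bash
cat >> h.py <<'E'
def corktop(c,x,y,zb=0):
    hsv=cv2.cvtColor(c['pixels'],cv2.COLOR_RGB2HSV);k=cv2.inRange(hsv,(5,90,40),(18,255,220));m=cv2.inRange(hsv,(98,80,12),(128,255,255))
    u,v=proj(c,[x,y,zb+.092]);D=np.hypot(*np.meshgrid(np.arange(640)-u,np.arange(400)-v))
    k[D>20]=0; yy,xx=np.nonzero(k); p=onz(c,xx.mean(),yy.mean(),zb+.092)
    a=m|k; a[D>26]=0
    return p,len(xx),cv2.minAreaRect(cv2.findNonZero(a))
E
python3 - <<'E'
from h import *
t=shot('top');print(corktop(t,.458,.035)); print(ctrl.get_obs()['ee_pos'])
E
```

```text
(array([0.4610348 , 0.04258018, 0.092     ]), 173, ((320.0, 249.0), (18.0, 18.0), 90.0))
[ 0.3654315  -0.11793208  0.20252647]
```

```bash
python3 -m handwheel '[[70,[0.03,0.05,0],-0.014],[70,[0.06,0.09,0],-0.014],[70,[0.09,0.13,0],-0.014],[70,[0.096,0.161,0],-0.014],[70,[0.096,0.161,0],-0.014],[70,[0.096,0.161,-0.04],-0.014],[70,[0.096,0.161,-0.09],-0.014],[70,[0.096,0.161,-0.13],-0.014],[70,[0.096,0.161,-0.16],-0.014],[70,[0.096,0.161,-0.172],-0.014],[70,[0.096,0.161,-0.172],-0.014],[35,[0.096,0.161,-0.172],-0.014],[35,[0.096,0.161,-0.172],-0.014],[35,[0.096,0.161,-0.172],-0.014],[35,[0.096,0.161,-0.172],-0.014],[35,[0.096,0.161,-0.172],-0.014]]' 22
python3 -m handwheel '[[35,[0,0,0.04],0],[35,[0,0,0.09],0],[35,[0,0,0.14],0],[35,[0,0,0.16],0],[35,[0,0,0.16],0]]' 22
python3 - <<'E'
from h import *
e=ctrl.get_obs()['ee_pos']
print(tiltfit(shot('side'),[e[0],e[1],e[2]+.025],1.57,.055))
E
```

```text
time: 17.9
ee_pos: [0.462, 0.0425, 0.0321]
eef_rot: [0.001, 0.689, 0.725, 0.001]
contact_force: [-2.0, 1.1, 7.8]
grip_width: 0.483
finger_force: 22.3
time: 18.4
ee_pos: [0.4632, 0.0426, 0.1946]
eef_rot: [0.002, 0.689, 0.725, 0.002]
contact_force: [-0.0, -0.1, -2.1]
grip_width: 0.485
finger_force: 24.2
[(np.float64(361.0), np.float64(0.85), -0.008), (np.float64(361.0), np.float64(0.95), -0.008), (np.float64(362.0), np.float64(0.9), -0.008)]
```

```bash
python3 -m handwheel '[[35,[0.02,-0.04,0],-0.011],[35,[0.04,-0.08,0],-0.011],[35,[0.06,-0.103,0],-0.011],[35,[0.1,-0.103,0],-0.011],[35,[0.14,-0.103,0],-0.011],[35,[0.175,-0.103,0],-0.011],[35,[0.175,-0.103,0],-0.011],[35,[0.175,-0.103,-0.04],-0.011],[35,[0.175,-0.103,-0.07],-0.011],[35,[0.175,-0.103,-0.09],-0.011],[35,[0.175,-0.103,-0.094],-0.011],[35,[0.175,-0.103,-0.096],-0.011],[35,[0.175,-0.103,-0.096],-0.011]]' 22
python3 -m handwheel '[[35,[0,0,-0.002],0],[35,[0,0,-0.002],0]]' 22
```

```text
time: 19.75
ee_pos: [0.6365, -0.0606, 0.0958]
eef_rot: [0.0, 0.701, 0.713, 0.0]
contact_force: [-0.0, -0.3, -0.3]
grip_width: 0.482
finger_force: 24.0
time: 19.95
ee_pos: [0.6367, -0.0606, 0.0937]
eef_rot: [0.0, 0.701, 0.713, 0.0]
contact_force: [0.1, -0.3, -0.9]
grip_width: 0.483
finger_force: 24.0
```

```bash
python3 -m handwheel '[[35,[0,0,-0.0015],0],[35,[0,0,-0.0015],0]]' 22
python3 -m handwheel '[[41,[0,0,-0.001],0],[41.5,[0,0,-0.0015],0],[42,[0,0,-0.0015],0],[43,[0,0,-0.0015],0],[45,[0,0,-0.0015],0],[46,[0,0,-0.0015],0],[46,[0,0,-0.0015],0]]' 20
python3 -m handwheel '[[50,[0,0,0],0],[58,[0,0,0.01],0],[64,[0,0,0.04],0],[64,[0,0,0.09],0],[64,[-0.05,0,0.12],0],[64,[-0.1,0,0.12],0],[64,[-0.15,0,0.12],0],[64,[-0.2,0,0.12],0],[64,[-0.25,0,0.12],0],[64,[-0.3,0,0.12],0],[64,[-0.3,0,0.12],0]]' 20
python3 - <<'E'
from h import *
t=shot('top')
for y in(.03,-.06): print(corktop(t,.637,y,.06))
for o in findjars(t): print(np.round(o,4))
E
```

```text
time: 20.15
ee_pos: [0.6368, -0.0604, 0.0926]
eef_rot: [0.0, 0.701, 0.713, 0.001]
contact_force: [-2.2, 0.9, 7.2]
grip_width: 0.482
finger_force: 24.9
time: 20.85
ee_pos: [0.6363, -0.0606, 0.09]
eef_rot: [-0.0, 0.701, 0.713, -0.0]
contact_force: [1.1, 0.2, 0.0]
grip_width: 0.54
finger_force: 0.0
time: 21.95
ee_pos: [0.3323, -0.0604, 0.2111]
eef_rot: [0.0, 0.701, 0.713, 0.0]
contact_force: [1.6, 0.3, -0.2]
grip_width: 0.751
finger_force: 0.0
(array([0.62930682, 0.02725934, 0.152     ]), 386, ((326.5, 171.0), (39.0, 26.0), 0.0))
(array([ 0.63035275, -0.05930018,  0.152     ]), 388, ((368.5, 171.0), (26.0, 39.0), 90.0))
[ 4.659000e-01 -3.150000e-01  1.531700e+00  2.095000e-01  4.709828e+02
  2.462069e+02  9.600000e+01]
[ 4.614000e-01  3.281000e-01 -1.368700e+00  1.593000e-01  1.967942e+02
  2.506765e+02  8.200000e+01]
```

```bash
python3 -m handwheel '[[85,[0.03,-0.04,0],-0.017],[85,[0.05,-0.08,0],-0.017],[85,[0.08,-0.12,0],-0.017],[85,[0.1,-0.16,0],-0.017],[85,[0.12,-0.2,0],-0.017],[85,[0.1295,-0.235,0],-0.017],[85,[0.1295,-0.235,-0.04],-0.017],[85,[0.1295,-0.235,-0.09],-0.017],[85,[0.1295,-0.235,-0.14],-0.017],[85,[0.1295,-0.235,-0.18],-0.017],[85,[0.1295,-0.235,-0.2065],-0.017],[85,[0.1295,-0.235,-0.2065],-0.017],[85,[0.1295,-0.235,-0.2065],-0.017],[35,[0.1295,-0.235,-0.2065],-0.017],[35,[0.1295,-0.235,-0.2065],-0.017],[35,[0.1295,-0.235,-0.2065],-0.017],[35,[0.1295,-0.235,-0.2065],-0.017],[35,[0.1295,-0.235,-0.2065],-0.017],[35,[0.1295,-0.235,-0.2065],-0.017]]' 20
python3 -m handwheel '[[35,[0,0,0.02],0],[35,[0,0,0.045],0],[35,[0,0,0.045],0],[40.5,[0,0,0.045],0],[41,[0,0,0.045],0],[41.2,[0,0,0.045],0],[41.2,[0,0,0.045],0]]' 20
python3 - <<'E'
from h import *
e=ctrl.get_obs()['ee_pos']
print(tiltfit(shot('side'),[e[0],e[1],.068],1.535,.057))
E
```

```text
time: 23.9
ee_pos: [0.4666, -0.2961, 0.0049]
eef_rot: [0.001, 0.72, 0.694, 0.0]
contact_force: [-1.1, 0.8, 9.5]
grip_width: 0.477
finger_force: 19.0
time: 24.6
ee_pos: [0.4655, -0.2954, 0.048]
eef_rot: [-0.0, 0.72, 0.694, -0.0]
contact_force: [-0.1, 0.1, -1.2]
grip_width: 0.484
finger_force: 9.3
[(np.float64(192.0), np.float64(0.35), 0.004), (np.float64(193.0), np.float64(0.3), 0.004), (np.float64(195.0), np.float64(0.3), 0)]
```

```bash
cat > t.py <<'E'
from h import *
import sys
e=ctrl.get_obs()['ee_pos']
print(tiltfit(shot('side'),[e[0],e[1],e[2]+.02],float(sys.argv[1]),float(sys.argv[2])))
E
python3 -m handwheel '[[41.3,[0,0,0],0],[41.3,[0,0,0],0]]' 20 | grep -E "force"; python3 t.py 1.535 .057
python3 -m handwheel '[[41.4,[0,0,0],0]]' 20 | grep -E "force"; python3 t.py 1.535 .057
python3 -m handwheel '[[41.4,[0,0,0],0]]' 20 | grep -E "force"; python3 t.py 1.535 .057
```

```text
contact_force: [0.6, 0.3, -0.8]
finger_force: 8.1
[(np.float64(193.0), np.float64(0.3), 0), (np.float64(197.0), np.float64(0.35), 0), (np.float64(197.0), np.float64(0.35), 0.008)]
contact_force: [1.1, -0.1, -1.3]
finger_force: 5.7
[(np.float64(204.0), np.float64(0.3), -0.004), (np.float64(204.0), np.float64(0.3), 0), (np.float64(204.0), np.float64(0.35), 0)]
contact_force: [0.3, -0.3, -2.2]
finger_force: 2.0
[(np.float64(218.0), np.float64(0.9), -0.008), (np.float64(219.0), np.float64(0.95), -0.008), (np.float64(221.0), np.float64(1.15), -0.008)]
```

```bash

python3 -m handwheel '[[41,[0,0,0],0],[40,[0,0,0],0]]' 20 | grep -E "force|width"; python3 t.py 1.535 .057
python3 - <<'E'
from h import *
c=shot('side');hsv=cv2.cvtColor(c['pixels'],cv2.COLOR_RGB2HSV);m=cv2.inRange(hsv,(98,80,12),(128,255,255));k=cv2.inRange(hsv,(5,90,40),(18,255,220))
u,v=map(int,proj(c,[.465,-.295,.05]));print(u,v)
for r in range(v-22,v+28,1): print(''.join('#' if m[r,q] else 'o' if k[r,q] else '.' for q in range(u-25,u+25)))
E
```

```text
contact_force: [0.1, 0.4, 0.8]
grip_width: 0.468
finger_force: 0.0
[(np.float64(401.0), np.float64(1.7), -0.008), (np.float64(404.0), np.float64(1.6), -0.008), (np.float64(405.0), np.float64(1.65), -0.008)]
381 180
..................................................
..................................................
..................................................
..................................................
..................................................
..................................................
..................................................
..................................................
..................................................
..................................................
..................................................
..................................................
..................................................
..................................................
..................................................
..................................................
..................................................
..................
[... 964 characters left out ...]
..###########........................
..............############........................
...............###########........................
...............###########........................
...............###########........................
...............###########........................
...............###########........................
..............############........................
...............##########.........................
......................#...........................
..................................................
..................................................
..................................................
..................................................
```

```bash
python3 -m handwheel '[[40,[0,-0.01,0.03],0],[70,[0,-0.02,0.08],0],[70,[-0.04,-0.02,0.12],0],[70,[-0.08,-0.02,0.15],0],[70,[-0.1,-0.02,0.155],0],[70,[-0.1,-0.02,0.155],0],[70,[-0.1,-0.02,0.155],0]]' 20 | grep pos
python3 - <<'E'
from h import *
t=shot('top');p=corktop(t,.462,-.255);print(p);p=corktop(t,*p[0][:2]);print(p);print(ctrl.get_obs()['ee_pos'])
E
```

```text
ee_pos: [0.3659, -0.3158, 0.2039]
(array([ 0.47000299, -0.22497904,  0.092     ]), 151, ((438.0, 244.0), (18.0, 18.0), 90.0))
(array([ 0.47056925, -0.22292422,  0.092     ]), 176, ((434.5, 244.0), (18.0, 25.0), 90.0))
[ 0.36615789 -0.31557081  0.20331805]
```

```bash
python3 - <<'E'
from h import *
c=shot('side');print(upfit(c,.468,-.23,.0))
print(proj(c,[.4706,-.223+.017,.092]),proj(c,[.4706,-.223+.021,0]))
t=shot('top');hsv=cv2.cvtColor(t['pixels'],cv2.COLOR_RGB2HSV);m=cv2.inRange(hsv,(98,80,12),(128,255,255));k=cv2.inRange(hsv,(5,90,40),(18,255,220))
u,v=map(int,proj(t,[.47,-.223,.092]));print(u,v)
for r in range(v-16,v+16,1): print(''.join('#' if m[r,q] else 'o' if k[r,q] else '.' for q in range(u-25,u+25)))
E
```

```text
(array([ 0.47385279, -0.2371236 ,  0.16926388]), np.float64(0.574624183006536))
(np.float64(375.08211391955024), np.float64(176.4328913619288)) (np.float64(373.70671441893774), np.float64(204.792679990632))
439 243
..................................................
..................................................
..................................................
..................................................
..................................................
..................................................
..................................................
..................................................
.................###############..................
..............#########..oo..###..................
..........###########.oooooooo.#..................
........############.oooooooooo...................
........###########.oooooooooooo..................
........###########oooooooooooooo.................
........##########.ooooooooooooooo................
........##########.ooooooooooooooo................
........##########.ooooooooooooooo................
.........#########.ooooooooooooooo................
.........#########.ooooooooooooooo................
.........#########.ooooooooooooooo................
.........##########.ooooooooooooo.................
.........###########.ooooooooooo..................
.........############.ooooooooo.#.................
.........#############.ooooooo.##.................
.........###############.....####.................
.........#######################..................
..........#############...........................
..................................................
..................................................
..................................................
..................................................
..................................................
```

```bash
python3 -m handwheel '[[70,[0.03,0.04,0],0],[70,[0.07,0.07,0],0],[70,[0.105,0.092,0],0],[70,[0.105,0.092,0],0],[70,[0.105,0.092,0],0],[70,[0.105,0.092,-0.04],0],[70,[0.105,0.092,-0.09],0],[70,[0.105,0.092,-0.13],0],[70,[0.105,0.092,-0.16],0],[70,[0.105,0.092,-0.172],0],[70,[0.105,0.092,-0.172],0],[35,[0.105,0.092,-0.172],0],[35,[0.105,0.092,-0.172],0],[35,[0.105,0.092,-0.172],0],[35,[0.105,0.092,-0.172],0],[35,[0.105,0.092,-0.172],0]]' 22
python3 -m handwheel '[[35,[0,0,0.04],0],[35,[0,0,0.09],0],[35,[0,0,0.14],0],[35,[0,0,0.16],0],[35,[0,0,0.16],0]]' 22
```

```text
time: 27.95
ee_pos: [0.4719, -0.2242, 0.0334]
eef_rot: [0.001, 0.72, 0.694, 0.0]
contact_force: [-2.3, 0.1, 8.0]
grip_width: 0.492
finger_force: 20.8
time: 28.45
ee_pos: [0.4728, -0.2245, 0.1961]
eef_rot: [0.003, 0.72, 0.694, 0.001]
contact_force: [0.8, -0.6, -2.5]
grip_width: 0.481
finger_force: 23.1
```

```bash
python3 -m handwheel '[[35,[0.03,0.03,0],0.017],[35,[0.07,0.054,0],0.017],[35,[0.11,0.054,0],0.017],[35,[0.15,0.054,0],0.017],[35,[0.168,0.054,0],0.017],[35,[0.168,0.054,0],0.017],[35,[0.168,0.054,-0.04],0.017],[35,[0.168,0.054,-0.07],0.017],[35,[0.168,0.054,-0.09],0.017],[35,[0.168,0.054,-0.095],0.017],[35,[0.168,0.054,-0.097],0.017],[35,[0.168,0.054,-0.097],0.017]]' 22
python3 -m handwheel '[[35,[0,0,-0.0015],0],[35,[0,0,-0.0015],0]]' 22
python3 -m handwheel '[[35,[0,0,-0.0015],0],[35,[0,0,-0.0015],0]]' 22
```

```text
time: 29.65
ee_pos: [0.6391, -0.1697, 0.0957]
eef_rot: [0.001, 0.701, 0.713, 0.0]
contact_force: [0.0, 0.3, -0.8]
grip_width: 0.482
finger_force: 25.2
time: 29.85
ee_pos: [0.6395, -0.1699, 0.0943]
eef_rot: [0.001, 0.701, 0.713, 0.0]
contact_force: [-0.5, -1.2, 4.2]
grip_width: 0.481
finger_force: 25.7
time: 30.05
ee_pos: [0.6396, -0.1705, 0.0939]
eef_rot: [0.002, 0.701, 0.713, 0.0]
contact_force: [-6.8, -2.5, 18.6]
grip_width: 0.483
finger_force: 27.3
```

```bash
python3 -m handwheel '[[40.5,[-0.002,0,0.001],0],[41,[-0.002,0,0.001],0],[41.5,[-0.002,0,0.001],0],[42,[-0.002,0,0],0],[43,[-0.002,0,0],0],[45,[-0.002,0,0],0],[46,[-0.002,0,0],0],[46,[-0.002,0,0],0]]' 20
python3 -m handwheel '[[50,[0,0,0],0],[58,[0,0,0.01],0],[64,[0,0,0.04],0],[64,[0,0,0.09],0],[64,[-0.05,0.02,0.12],0],[64,[-0.1,0.06,0.12],0],[64,[-0.15,0.1,0.12],0],[64,[-0.2,0.14,0.12],0],[64,[-0.25,0.18,0.12],0],[64,[-0.3,0.2,0.12],0],[64,[-0.3,0.2,0.12],0],[64,[-0.3,0.2,0.12],0]]' 20
python3 - <<'E'
from h import *
t=shot('top')
for o in findjars(t): print(np.round(o,4))
a=shot('side')['pixels'][110:310,200:400]
cv2.imwrite('pics/s9.png',np.hstack([cv2.resize(a,None,fx=2,fy=2),cv2.resize(t['pixels'][130:330,170:370],None,fx=2,fy=2)])[:,:,::-1])
cv2.imwrite('pics/s9.png',np.vstack([cv2.resize(t['pixels'][140:270,170:500],(660,260)),cv2.resize(np.hstack([a,t['pixels'][220:420,170:300][:, :] if 0 else a[:,:130]]),(495,300))[:, :] if 0 else np.pad(cv2.resize(a,(300,300)),((0,0),(0,360),(0,0)))])[:,:,::-1])
E
```

```text
time: 30.85
ee_pos: [0.6368, -0.1695, 0.0915]
eef_rot: [-0.0, 0.701, 0.713, -0.0]
contact_force: [-0.7, -0.6, -0.5]
grip_width: 0.54
finger_force: 0.0
time: 32.05
ee_pos: [0.3338, 0.0317, 0.2126]
eef_rot: [0.0, 0.701, 0.714, 0.001]
contact_force: [1.6, 0.3, 0.7]
grip_width: 0.751
finger_force: 0.0
[ 4.614000e-01  3.293000e-01 -1.341500e+00  1.661000e-01  1.967942e+02
  2.506765e+02  7.900000e+01]
```

View pics/s9.png

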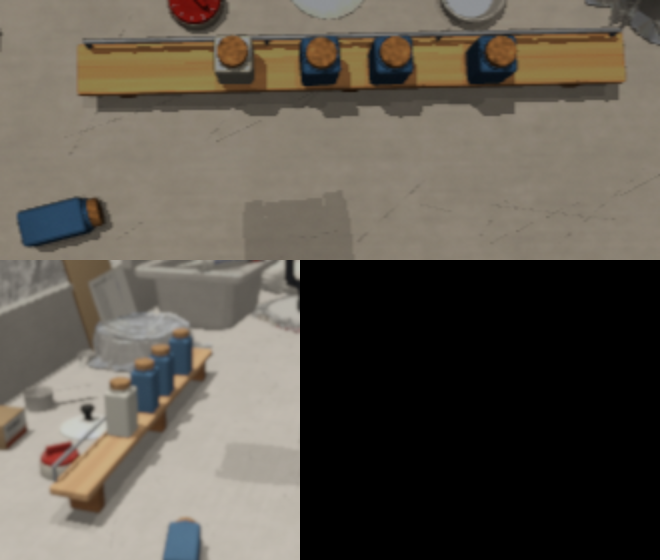

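```bash
python3 -m handwheel '[[85,[0.02,0.04,0],0.02],[85,[0.04,0.08,0],0.04],[85,[0.06,0.12,0],0.062],[85,[0.08,0.16,0],0.062],[85,[0.1,0.2,0],0.062],[85,[0.12,0.24,0],0.062],[85,[0.128,0.283,0],0.062],[85,[0.128,0.283,-0.03],0.062],[85,[0.128,0.283,-0.08],0.062],[85,[0.128,0.283,-0.13],0.062],[85,[0.128,0.283,-0.18],0.062],[85,[0.128,0.283,-0.2085],0.062],[85,[0.128,0.283,-0.2085],0.062],[85,[0.128,0.283,-0.2085],0.062],[35,[0.128,0.283,-0.2085],0.062],[35,[0.128,0.283,-0.2085],0.062],[35,[0.128,0.283,-0.2085],0.062],[35,[0.128,0.283,-0.2085],0.062],[35,[0.128,0.283,-0.2085],0.062],[35,[0.128,0.283,-0.2085],0.062]]' 20
python3 -m handwheel '[[35,[0,0,0.02],0],[35,[0,0,0.045],0],[35,[0,0,0.045],0],[40.5,[0,0,0.045],0],[41,[0,0,0.045],0],[41.2,[0,0,0.045],0],[41.2,[0,0,0.045],0]]' 20
python3 t.py -1.36 .057
```

```text
time: 34.15
ee_pos: [0.4656, 0.314, 0.0045]
eef_rot: [0.0, 0.628, 0.778, 0.001]
contact_force: [-1.3, -0.9, 10.6]
grip_width: 0.475
finger_force: 19.0
time: 34.85
ee_pos: [0.4645, 0.3132, 0.0475]
eef_rot: [-0.0, 0.628, 0.778, -0.001]
contact_force: [0.2, -0.2, -0.9]
grip_width: 0.481
finger_force: 11.0
[(np.float64(268.0), np.float64(-0.2), -0.004), (np.float64(275.0), np.float64(-0.15), -0.004), (np.float64(284.0), np.float64(-0.2), -0.008)]
```

```bash
python3 -m handwheel '[[41.3,[0,0,0],0],[41.3,[0,0,0],0]]' 20 | grep -E "force"; python3 t.py -1.36 .057
python3 -m handwheel '[[41.4,[0,0,0],0],[41.4,[0,0,0],0]]' 20 | grep -E "force"; python3 t.py -1.36 .057
python3 -m handwheel '[[41.4,[0,0,0],0]]' 20 | grep -E "force"; python3 t.py -1.36 .057
```

```text
contact_force: [-1.3, 0.1, -1.6]
finger_force: 9.7
[(np.float64(271.0), np.float64(-0.2), -0.004), (np.float64(283.0), np.float64(-0.2), -0.008), (np.float64(283.0), np.float64(-0.15), -0.004)]
contact_force: [0.7, -0.4, -1.3]
finger_force: 8.3
[(np.float64(269.0), np.float64(-0.2), -0.004), (np.float64(279.0), np.float64(-0.15), -0.004), (np.float64(285.0), np.float64(-0.2), -0.008)]
contact_force: [0.3, -1.1, -1.3]
finger_force: 8.3
[(np.float64(271.0), np.float64(-0.2), -0.004), (np.float64(281.0), np.float64(-0.15), -0.004), (np.float64(285.0), np.float64(-0.2), -0.008)]
```

```bash
python3 -m handwheel '[[41.5,[0,0,0],0],[41.5,[0,0,0],0]]' 20 | grep -E "force"; python3 t.py -1.36 .057
python3 -m handwheel '[[41.6,[0,0,0],0],[41.6,[0,0,0],0]]' 20 | grep -E "force"; python3 t.py -1.36 .057
```

```text
contact_force: [-0.8, 1.5, -1.6]
finger_force: 3.7
[(np.float64(291.0), np.float64(0.9), 0.008), (np.float64(296.0), np.float64(1.7), 0), (np.float64(300.0), np.float64(1.6), 0.004)]
contact_force: [0.6, 0.2, -1.3]
finger_force: 1.8
[(np.float64(502.0), np.float64(-0.2), 0.008), (np.float64(545.0), np.float64(-0.15), 0.008), (np.float64(548.0), np.float64(-0.2), 0.004)]
```

```bash
cat > a.py <<'E'
from h import *
import sys
n,x,y,z,s=sys.argv[1],*map(float,sys.argv[2:6]);s=int(s)
c=shot(n);hsv=cv2.cvtColor(c['pixels'],cv2.COLOR_RGB2HSV);m=cv2.inRange(hsv,(98,80,12),(128,255,255));k=cv2.inRange(hsv,(5,90,40),(18,255,220))
g=c['pixels'].max(2)<55
u,v=map(int,proj(c,[x,y,z]));print(u,v)
for r in range(v-30*s,v+30*s,2*s): print(''.join('#' if m[r,q] else 'o' if k[r,q] else 'x' if g[r,q] else '.' for q in range(u-35*s,u+35*s,s)))
E
python3 a.py side .465 .313 .05 2; python3 -m handwheel '[[41.6,[0,0,0],0]]' 20 | grep -E "force|width"
```

```text
321 286
.................xxx.....xxxxxxxxxxxxxxxxxxxx.....xxxx................
.......oooooooooo.xxxx.....xxxxxxxxxxxxxxxxx.....xxxx.................
......ooooooooo.ooxxxxx.....xxxxxxxxxxxxxxx.......xxx.................
....ooooooooo..ooo.xxxxx....xxx......xxxxxx......xxx..................
ooooooooooo..ooo...xxxxx....x...........xxxx.....xx...................
ooooooooo..ooo......xxxxxxxxx............xxxx.xxxx....................
oooooooo.ooo............xxxxx....ooooooooxxxxxxxx.....................
ooooooo.ooo................xxx...oooooooo.xxx.........................
ooooooooo...........................oo.....x..........................
ooooooooo.......................#########..x..........................
ooooooooo......................##########..x..........................
ooooooooo.......................#########.............................
ooooooooo.......................#########.............................
................................#########.............................
................................#########.............................
...........................
[... 406 characters left out ...]
...............................................................
......................................................................
......................................................................
......................................................................
......................................................................
......................................................................
......................................................................
......................................................................
......................................................................
contact_force: [0.2, -0.6, -0.3]
grip_width: 0.485
finger_force: 0.1
```

```bash
python3 -m handwheel '[[42,[0,0.01,0.03],0],[70,[0,0.02,0.08],0],[70,[-0.04,0.03,0.12],0],[70,[-0.08,0.03,0.15],0],[70,[-0.12,0.03,0.155],0],[70,[-0.12,0.03,0.155],0],[70,[-0.12,0.03,0.155],0]]' 20 | grep -E "pos|force"
python3 - <<'E'
from h import *
t=shot('top');p=corktop(t,.465,.25);print(p);p=corktop(t,*p[0][:2]);print(p);print(ctrl.get_obs()['ee_pos'])
E
python3 a.py top .465 .25 .09 1;python3 a.py side .465 .25 .05 2
```

```text
ee_pos: [0.3445, 0.3438, 0.2038]
contact_force: [1.2, 0.0, 1.0]
finger_force: 0.0
(array([nan, nan, nan]), 0, ((204.3000030517578, 249.39999389648438), (18.024978637695312, 9.803058624267578), 71.56504821777344))
(array([ 0.75961574, -0.10912673,  0.092     ]), 6861, ((323.0989074707031, 191.5662841796875), (336.88458251953125, 676.3995971679688), 47.7363166809082))
[0.34503666 0.34358663 0.20315611]
226 247
......................................................................
......................................................................
......................................................................
......................................................................
......................................................................
......................................................................
......................................................................
......................................................................
......................................................................
.................................................
[... 3032 characters left out ...]
......##########..................................
..........................##########..................................
..........................##########..................................
..........................##########..................................
...........................#########..................................
...........................#########..................................
......................................................................
......................................................................h.py:71: RuntimeWarning: Mean of empty slice.
  k[D>20]=0; yy,xx=np.nonzero(k); p=onz(c,xx.mean(),yy.mean(),zb+.092)
  ret = ret.dtype.type(ret / rcount)
```

```bash
python3 - <<'E'
from h import *
t=shot('top');p=corktop(t,.46,.31);p=corktop(t,*p[0][:2]);print(p);print(ctrl.get_obs()['ee_pos'])
E
python3 a.py top .463 .31 .09 1
```

```text
(array([0.46065551, 0.32232572, 0.092     ]), 186, ((197.25, 250.75003051757812), (19.922346115112305, 24.033308029174805), 71.56504821777344))
[0.34545512 0.34319101 0.20247442]
198 249
......................................................................
......................................................................
......................................................................
......................................................................
......................................................................
......................................................................
......................................................................
......................................................................
......................................................................
......................................................................
......................................................................
................................#########xxxx.........................
..........................#.oooxxx###########x...............
[... 516 characters left out ...]
................#################xxxxxx......................
...........................#########xxxxxxxxxxx.......................
.....................................xxx..............................
......................................................................
......................................................................
......................................................................
......................................................................
......................................................................
......................................................................
......................................................................
```

```bash
python3 -m handwheel '[[70,[0.04,-0.01,0],0],[70,[0.08,-0.021,0],0],[70,[0.1155,-0.021,0],0],[70,[0.1155,-0.021,0],0],[70,[0.1155,-0.021,0],0],[70,[0.1155,-0.021,-0.04],0],[70,[0.1155,-0.021,-0.09],0],[70,[0.1155,-0.021,-0.13],0],[70,[0.1155,-0.021,-0.16],0],[70,[0.1155,-0.021,-0.171],0],[70,[0.1155,-0.021,-0.171],0],[35,[0.1155,-0.021,-0.171],0],[35,[0.1155,-0.021,-0.171],0],[35,[0.1155,-0.021,-0.171],0],[35,[0.1155,-0.021,-0.171],0],[35,[0.1155,-0.021,-0.171],0]]' 22
python3 -m handwheel '[[35,[0,0,0.04],0],[35,[0,0,0.09],0],[35,[0,0,0.14],0],[35,[0,0,0.16],0],[35,[0,0,0.16],0]]' 22
```

```text
time: 38.75
ee_pos: [0.4613, 0.3233, 0.0342]
eef_rot: [0.0, 0.628, 0.778, 0.002]
contact_force: [-2.2, -0.1, 7.8]
grip_width: 0.493
finger_force: 20.3
time: 39.25
ee_pos: [0.4621, 0.3236, 0.1968]
eef_rot: [0.001, 0.628, 0.778, 0.004]
contact_force: [-1.1, 0.5, -2.1]
grip_width: 0.491
finger_force: 22.2
```

```bash
python3 -m handwheel '[[35,[0.02,-0.04,0],-0.03],[35,[0.04,-0.08,0],-0.062],[35,[0.07,-0.102,0],-0.062],[35,[0.11,-0.102,0],-0.062],[35,[0.15,-0.102,0],-0.062],[35,[0.172,-0.102,0],-0.062],[35,[0.172,-0.102,0],-0.062],[35,[0.172,-0.102,-0.04],-0.062],[35,[0.172,-0.102,-0.07],-0.062],[35,[0.172,-0.102,-0.09],-0.062],[35,[0.172,-0.102,-0.095],-0.062],[35,[0.172,-0.102,-0.096],-0.062],[35,[0.172,-0.102,-0.096],-0.062]]' 22
python3 -m handwheel '[[35,[0,0,-0.0015],0],[35,[0,0,-0.0015],0]]' 22
```

```text
time: 40.55
ee_pos: [0.632, 0.2206, 0.0967]
eef_rot: [0.0, 0.701, 0.713, 0.0]
contact_force: [-1.1, -0.5, -0.6]
grip_width: 0.479
finger_force: 26.2
time: 40.75
ee_pos: [0.6326, 0.2209, 0.0957]
eef_rot: [0.0, 0.701, 0.713, 0.001]
contact_force: [-2.0, 1.8, 6.2]
grip_width: 0.484
finger_force: 26.8
```

```bash
python3 -m handwheel '[[40.5,[0,0,-0.001],0],[41,[0,0,-0.001],0],[41.5,[0,0,-0.001],0],[42,[0,0,-0.001],0],[43,[0,0,-0.001],0],[45,[0,0,-0.001],0],[46,[0,0,-0.001],0],[46,[0,0,-0.001],0]]' 20
python3 -m handwheel '[[50,[0,0,0],0],[58,[0,0,0.01],0],[64,[0,0,0.04],0],[64,[0,0,0.09],0],[64,[-0.05,0,0.12],0],[64,[-0.1,0,0.12],0],[64,[-0.15,0,0.12],0],[64,[-0.2,0,0.12],0],[64,[-0.25,0,0.12],0],[64,[-0.3,0,0.12],0],[64,[-0.3,0,0.12],0],[64,[-0.3,0,0.12],0]]' 20
python3 - <<'E'
from h import *
t=shot('top');a=shot('side')['pixels'][110:310,200:400]
print(findjars(t))
cv2.imwrite('pics/s10.png',np.vstack([cv2.resize(t['pixels'][120:340,140:500],(720,440)),np.pad(cv2.resize(t['pixels'][150:200,195:395],(720,150)),((0,0),(0,0),(0,0)))])[:,:,::-1] if 0 else np.hstack([cv2.resize(t['pixels'][120:340,170:500],(480,320)),cv2.resize(a,(320,320))])[:,:,::-1])
E
```

```text
time: 41.55
ee_pos: [0.6323, 0.2204, 0.0935]
eef_rot: [-0.0, 0.701, 0.713, -0.0]
contact_force: [0.6, 0.5, 0.8]
grip_width: 0.542
finger_force: 0.0
time: 42.75
ee_pos: [0.3318, 0.2207, 0.2148]
eef_rot: [0.0, 0.701, 0.714, 0.001]
contact_force: [0.3, 0.9, 1.1]
grip_width: 0.749
finger_force: 0.0
[]
```

View pics/s10.png

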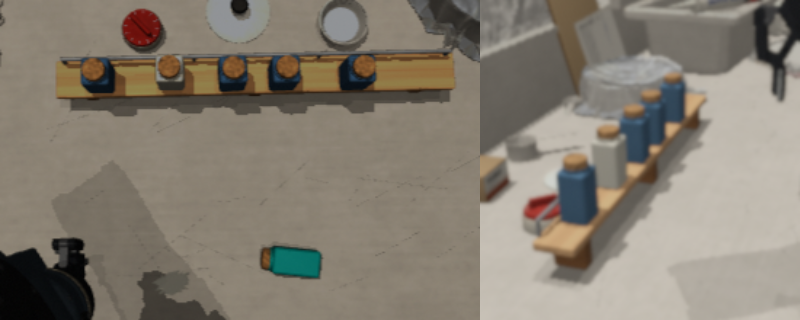

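All four blue jars stand upright beside the white one, and no blue jar is left on the table. I'm handing in.

```bash
python3 -c "
from rig import ctrl
print(ctrl.job_done())"
```

```text
the job is handed in; nothing more can be done
None
```

All four blue jars stand upright, stopper up, on the ledge beside the white jar and have been let go; I handed the job in at about 43 s, and no verdict came back.

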